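Unstack an instrument tray

TASK

Take only the top tray off the stack of three long steel instrument trays, without the tray beneath coming up with it, and set it down upright, not dropped, in the middle of the shallow white tray, its long side along the white tray's long side, and let go. Leave the rest of that stack and the stack of short steel trays where they stand.

Things in the scene. Friction and masses are not known exactly. Their poses are not given: they have to be found in the camera images.
- long_top_centre (a point): Centre (half-way up) of the top of three equal nested long trays of bare steel (stack 92 tall). Each: 130 long (x) by 60 wide (y) outside, 48 tall, sheet 1.8, z up; rim 24 above this point, underside 24 below; tapering body, uppermost 14 a straight upright collar. The next tray's rim, same outline, lies 22 below this one's rim. Sits loose in it, about 1.5 play a side, nothing sticks. 0.11 to 0.22 kg.
- long_second_centre (a point): Centre (half-way up) of the second long tray, same shape and axes, directly under the top one, its underside resting on two cross ribs inside the tray below. It must stay in the stack.
- short_top_centre (a point): Centre (half-way up) of the top one of two nested short steel trays standing near the long ones (stack 70 tall): 84 long (x) by 60 wide (y), otherwise of the same form and height. Not to be moved. The two stacks may have changed places.
- work_tray_floor (a point): Middle of the flat inner floor, 4 above the table, of a shallow white plastic tray fixed to the table, 260 long (its x axis) by 190 wide (y axis) by 14 tall outside, walls 4 thick, empty. z axis up.
There are look-alikes about, which are no part of the job. What is shaped like the part that bears long_second_centre but purple is not meant. What is shaped like the part that bears long_top_centre but green or red is not meant.

How it is judged (in metres and radians):
On the way:
1. the top long tray is lifted clear of the second one, which stays in the stack (z of long_top_centre in the frame of long_second_centre above 0.055 m and distance of long_second_centre from where it was at the start of the episode below 0.02 m), for 0.1 s.
At the end, for the whole second after the job is handed in: The top long tray stands upright and at rest on the white tray's floor, its centre within 25 mm of the floor's middle, its long side within 15 degrees of the white tray's long side; the second long tray and the top short tray are within 20 mm of where they began (horizontal distance between long_top_centre and work_tray_floor below 0.025 m and z of long_top_centre in the frame of work_tray_floor between 0.019 and 0.029 m and angle between long_top_centre's own z axis and vertical below 0.1 rad and angle between the x axis of long_top_centre and the x axis of work_tray_floor, either way round below 0.26 rad and linear speed of long_top below 0.02 m/s and distance of each of long_second_centre, short_top_centre from where it was at the start of the episode below 0.02 m); the robot touches nothing.
It fails at once if the second long tray is lifted 10 mm or more (height (world z) of long_second_centre above 0.056 m).
It fails at once if the top long tray is dropped (falls free of the fingers at over 0.5 m/s, a drop of about 13 mm) (contact force between the fingers and long_top below 0.05 N and linear speed of long_top above 0.5 m/s).
It fails at once if the short trays are knocked 30 mm or more out of place (distance of short_top_centre from where it was at the start of the episode above 0.03 m).
It also fails if it takes over 35 s, if anything falls off the work surface, if the arm or the gripper's body presses on something with over 40 N, if the wrist force passes 120 N, or if a joint passes its speed limit or range.

ROBOT

A 6-joint arm with a two-finger parallel gripper is mounted at the origin on the work surface. World frame = base frame: x ahead of the robot, y to its left, z up, the work surface at z = 0. Lengths are in mm, angles in rad, forces in N, time in s.
With the tool pointing down it reaches from about 400 to 925 mm from the base axis. Payload 12.5 kg.
Tool frame: the origin (TCP) lies between the finger pads; the fingertips stand 19 mm ahead of it and the grasp point (between the pads) is the TCP (env.tips_ahead is the distance from the TCP to the fingertips, in mm); z points along the fingers, y is the line along which they close (so a half turn about z gives the same grasp; the last joint's range is limited). The gripper opens to 95 mm and grips with 3 to 60 N. Pads are 20 mm wide; open, the fingers measure 119 mm over their backs; the gripper's body (75 mm by 180 mm) begins 59 mm behind the grasp point.
Start: joints at [1.144, 0.491, 1.559, -0, 1.092, -0.106], TCP at [197.061, 593.137, 233.661] pointing down, gripper open.
Joint ranges: [-3.1, 3.1], [-0.84, 2.19], [0.05, 2.79], [-1.13, 4.28], [0.06, 2.93], [-2.69, 2.69]. Speed limits (rad/s): [2.22, 2.22, 2.79, 3.14, 3.14, 3.14].

INTERFACE

Orientations are given as [roll, pitch, yaw] about the fixed x, y, z axes, in that order (R = Rz(yaw) Ry(pitch) Rx(roll)).
In Python, from cell import env gives the robot as it stands.
- The arm moves only by the shell command python3 -m crank 'ROWS'. ROWS is JSON, a list of rows, each a list of 5 numbers: the shift along the tool's x, y, z in mm, then the turn about the tool's z in degrees, then the finger opening in mm, from 0 to 95.1. In form: [[dx, dy, dz, yaw, grip], ...]. A call has 1 to 10 rows; each row is the pose to reach, as a shift and turn from the pose commanded when the call began, along the tool's axes at that moment; what a row does not reach only later rows make up. A row lasts 1/12 s, in which the tool goes at most 41.7 mm and 7.16 degrees, less where a joint would pass 70% of its speed; a pose out of reach is approached as far as the arm can. A call with a gripper value outside its range is refused whole. The fingers move at their own pace and stop on an object; the grip force is fixed at half the most. Time passes only in rows, so rows that repeat a pose let the fingers close. It gives the time, the measured TCP pose, the force, the opening and the grip force at its end, in the units of the state.
- env.state(): the state, without advancing time (a new reading comes with each control period).
- env.read_camera(name): name is "scene" or "top" or "wrist"; returns a dict with "img" (384x512x3 uint8, blue, green, red), "K" (3x3 intrinsics, pixels), "k1" (the pictures are not rectified: a ray, as slopes to the right and down, at radius r is drawn at 1 + k1 r^2 times it, then the intrinsics apply), "pose" (4x4, takes a point from camera to world coordinates). Camera axes: x right, y down, z forward; pixel columns grow to the right and rows downward; lengths in mm; the calibration is good to about 2 mm. A picture is of the moment at which its call begins. There is no depth.
- env.job_done(): hands the job in; it is judged then, once.
The state is a dict: "t": time; "joints": joint angles; "qvel": joint speeds; "tau": joint torques, N m; "eef_pos": TCP position; "tcp_rot": TCP orientation; "ft_force": force on the tool from outside, world axes, zero at the start; "moment": the same for the moment, N m; "opening": opening from 0.0 (shut) to 1.0 (fully open); "grip_force": force on a finger pad.
Only numpy, scipy, OpenCV 4.12 (cv2) and the standard library are available. Lean on these libraries where they do the work, as an engineer would, in place of code of your own. Each camera call takes 0.05 s, during which the arm holds its last target. There are 200 camera calls.

## Working session

There is one attempt and no reset: what is moved stays moved. The work goes in short steps, Python scripts to look and compute and a shell command to move; the robot and the scene stay as the last step left them, time stands still between calls to the robot, and variables do not carry over. Pictures are saved under pics/ and viewed, at most 10 in all, crops included, and the job is handed in when it is done.

```bash
mkdir -p pics; cat > h.py <<'E'
import numpy as np, cv2
from cell import env
def ray(c,u,v):
    K=c["K"];xd=np.array([(u-K[0,2])/K[0,0],(v-K[1,2])/K[1,1]]);x=xd.copy()
    for _ in range(30): x=xd/(1+c["k1"]*(x@x))
    P=np.array(c["pose"]);d=P[:3,:3]@np.array([x[0],x[1],1]);return P[:3,3],d
def onz(c,u,v,z):
    o,d=ray(c,u,v);return (o+d*(z-o[2])/d[2])
E
python3 - <<'E'
from h import *
import pickle
a={n:env.read_camera(n) for n in("scene","top")}
pickle.dump(a,open("a.pkl","wb"))
for n in a: cv2.imwrite(f"pics/{n}0.png",cv2.resize(a[n]["img"],(800,600)));print(n,np.round(a[n]["pose"],2).tolist(),a[n]["K"].tolist(),a[n]["k1"])
s=env.state();print(s["t"],s["eef_pos"],s["tcp_rot"])
E
```

```text
scene [[0.83, 0.38, -0.41, 966.22], [0.56, -0.55, 0.62, -663.31], [0.01, -0.75, -0.66, 849.15], [0.0, 0.0, 0.0, 1.0]] [[375.5550319669243, 0.0, 251.91072535684006], [0.0, 375.5550319669243, 190.5817582586874], [0.0, 0.0, 1.0]] 0.042451699725570474
top [[-0.01, -0.99, 0.17, 319.66], [-1.0, 0.01, 0.01, 54.42], [-0.01, -0.17, -0.99, 1357.43], [0.0, 0.0, 0.0, 1.0]] [[426.1301704584007, 0.0, 248.98296366110813], [0.0, 426.1301704584007, 185.0131077542267], [0.0, 0.0, 1.0]] -0.06501185135195264
0.1 [196.95240008 592.95678665 233.13016252] [-3.14061807e+00 -1.28194595e-04  2.82082872e+00]
```

View pics/scene0.png

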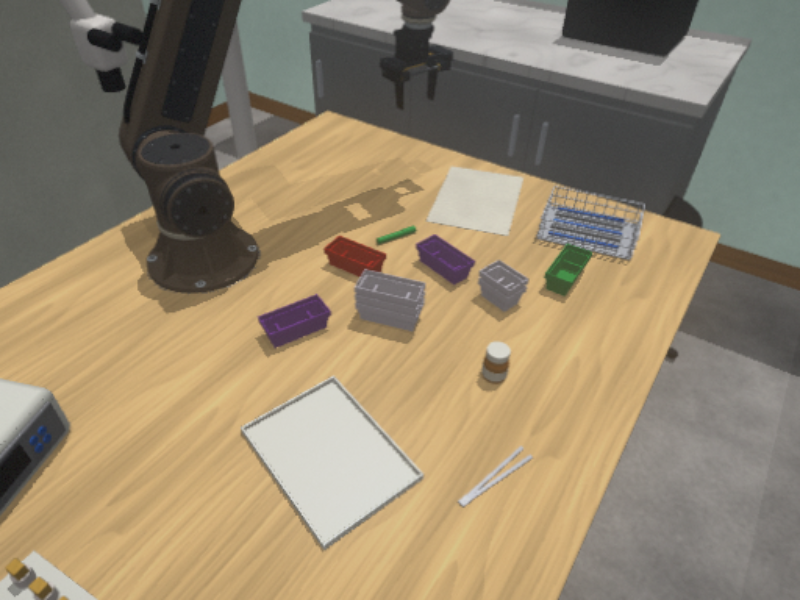

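View pics/top0.png

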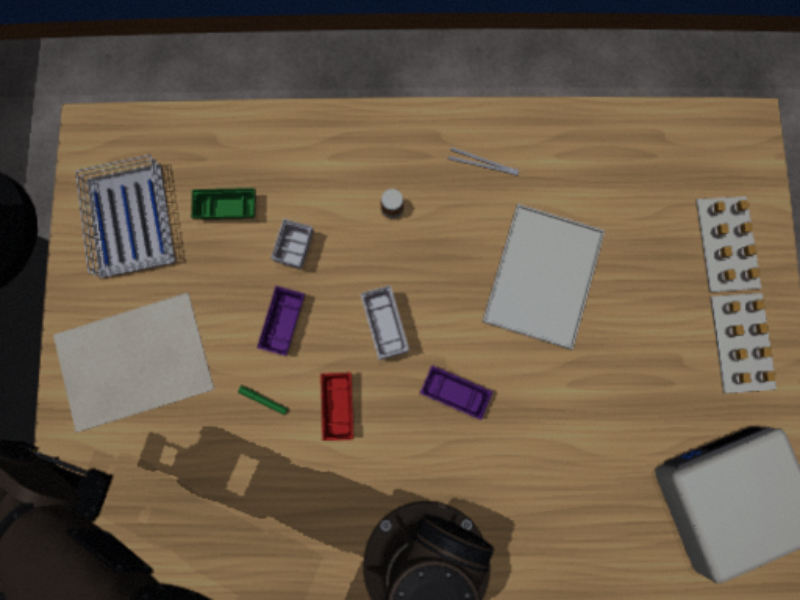

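The scene picture shows the long steel stack at about (390,300) and the short one at (503,285). The top picture shows the long stack at (385,323), the short one at (293,245) and the white tray at (543,277). Next I measure them.

```bash
python3 - <<'E'
from h import *
import pickle
c=pickle.load(open("a.pkl","rb"))["top"];im=c["img"]
hsv=cv2.cvtColor(im,cv2.COLOR_BGR2HSV)
m=((hsv[...,1]<70)&(hsv[...,2]>70)).astype(np.uint8)
m=cv2.morphologyEx(m,cv2.MORPH_CLOSE,np.ones((3,3)))
n,l,st,ce=cv2.connectedComponentsWithStats(m)
for nm,(u,v),z in(("long",(385,323),92),("white",(543,277),14),("short",(293,245),70)):
    k=[i for i in range(1,n) if st[i][4]>80 and np.hypot(ce[i][0]*1.5625-u,ce[i][1]*1.5625-v)<20]
    for i in k:
        cn=max(cv2.findContours((l==i).astype(np.uint8),0,2)[0],key=cv2.contourArea)[:,0]
        w=np.array([onz(c,*p,z)[:2] for p in cn],np.float32)
        r=cv2.minAreaRect(w);b=cv2.boxPoints(r);e=[b[1]-b[0],b[2]-b[1]];e=max(e,key=np.linalg.norm)
        print(nm,st[i][4],np.round(r[0],1),np.round(r[1],1),"long-axis deg",np.degrees(np.arctan2(e[1],e[0])).round(1))
E
```

```text
long 943 [469.3  78. ] [135.1  63.3] long-axis deg 15.4
white 4779 [ 572.8 -249.8] [192.2 262.5] long-axis deg -18.0
short 492 [631.1 264. ] [63.5 90.4] long-axis deg -15.5
```

```bash
cat >> h.py <<'E'
def go(x,y,z,longdeg):
    s=env.state();from scipy.spatial.transform import Rotation as R
    M=R.from_euler("xyz",s["tcp_rot"]).as_matrix();d=M.T@(np.array([x,y,z])-s["eef_pos"])
    yaw=np.degrees(s["tcp_rot"][2]);t=-((longdeg-yaw+90)%180-90)
    print("t",round(s["t"],2),"pos",np.round(s["eef_pos"],1),"yaw",yaw.round(1),"-> shift",np.round(d,1),"turn",round(t,1))
E
python3 -c "
from h import *
go(469,78,190,15.4)"
```

```text
t 0.1 pos [197.  593.  233.1] yaw 161.6 -> shift [-420.5 -402.9   43.5] turn -33.8
```

```bash
python3 -m crank '[[-420,-403,43,-34,95],[-420,-403,43,-34,95],[-420,-403,43,-34,95],[-420,-403,43,-34,95],[-420,-403,43,-34,95],[-420,-403,43,-34,95],[-420,-403,43,-34,95],[-420,-403,43,-34,95],[-420,-403,43,-34,95],[-420,-403,43,-34,95]]'; python3 -c "
from h import *
go(469,78,190,15.4)"
```

```text
t: 0.93
eef_pos: [389.2, 227.7, 203.1]
tcp_rot: [3.142, 0.0, -2.869]
ft_force: [1.7, -0.5, 0.4]
opening: 1.002
grip_force: 0.0
t 0.93 pos [389.2 227.7 203.1] yaw -164.4 -> shift [ -36.5 -165.7   13.1] turn 0.2
```

```bash
python3 -m crank '[[-37,-166,13,0,95],[-37,-166,13,0,95],[-37,-166,13,0,95],[-37,-166,13,0,95],[-37,-166,13,0,95],[-37,-166,13,0,95],[-37,-166,13,0,95]]'; python3 - <<'E'
from h import *
import pickle
go(469,78,190,15.4)
c=env.read_camera("wrist");pickle.dump(c,open("w.pkl","wb"));cv2.imwrite("pics/w1.png",cv2.resize(c["img"],(800,600)))
print(np.round(c["pose"],2).tolist())
E
```

```text
t: 1.52
eef_pos: [468.8, 79.7, 190.0]
tcp_rot: [3.141, -0.001, -2.87]
ft_force: [0.5, 0.4, -0.8]
opening: 1.002
grip_force: 0.0
t 1.52 pos [468.8  79.7 190. ] yaw -164.4 -> shift [ 0.3 -1.7  0. ] turn 0.2
[[-0.27, 0.93, 0.25, 397.31], [0.96, 0.26, 0.07, 60.61], [-0.0, 0.26, -0.97, 341.67], [0.0, 0.0, 0.0, 1.0]]
```

View pics/w1.png

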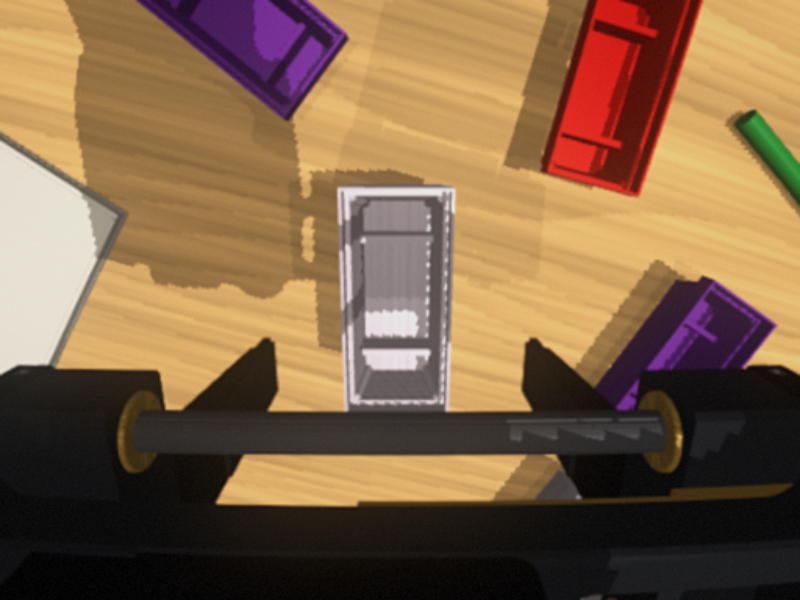

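The wrist view shows the stack between the open fingers. The top rim corners are at (337,187) and (455,187), and the sides run down to (346,405) and (449,405). The stack looks square to the fingers.

```bash
python3 - <<'E'
from h import *
import pickle
c=pickle.load(open("w.pkl","rb"))
p=[onz(c,u/1.5625,v/1.5625,92)[:2] for u,v in((337,187),(455,187),(449,405),(346,405))]
for q in p: print(q.round(1))
near=(p[0]+p[1])/2;far=(p[2]+p[3])/2;d=far-near;print(np.linalg.norm(p[1]-p[0]),np.linalg.norm(p[3]-p[2]),np.linalg.norm(d),np.degrees(np.arctan2(d[1],d[0])))
e=p[1]-p[0];print(np.degrees(np.arctan2(e[1],e[0])))
ctr=near+d/np.linalg.norm(d)*65;print(ctr)
go(*ctr,96,14.9)
E
```

```text
[415.1  32.5]
[399.   90.6]
[517.3 123.9]
[533.3  66.5]
60.299327589063196 59.57966778085722 122.99204148734258 15.861213857225765
105.54572175539515
[469.5578651   79.33621682]
t 1.57 pos [468.6  80.3 190.2] yaw -164.4 -> shift [-0.7 -1.3 94.2] turn 0.7
```

```bash
python3 -m crank '[[0,-1,35,0,95],[0,-1,65,0,95],[0,-1,85,0,95],[0,-1,93,0,95],[0,-1,93,0,95],[0,-1,93,0,80],[0,-1,93,0,70],[0,-1,93,0,65],[0,-1,93,0,62],[0,-1,93,0,60]]'; python3 -m crank '[[0,0,0,0,57],[0,0,0,0,54],[0,0,0,0,50],[0,0,0,0,50],[0,0,0,0,50]]'
```

```text
t: 2.4
eef_pos: [469.7, 78.8, 98.0]
tcp_rot: [-3.141, 0.001, -2.869]
ft_force: [-0.5, 0.6, 0.6]
opening: 0.708
grip_force: 0.0
t: 2.82
eef_pos: [469.7, 78.6, 97.6]
tcp_rot: [-3.141, 0.001, -2.869]
ft_force: [-0.7, -1.7, 6.7]
opening: 0.628
grip_force: 30.0
```

```bash
python3 -m crank '[[0,0,-2,0,50],[0,0,-4,0,50],[0,0,-6,0,50],[0,0,-8,0,50],[0,0,-8,0,50],[0,0,-8,0,50]]'; python3 - <<'E'
from h import *
import pickle
a=pickle.load(open("a.pkl","rb"))["scene"]["img"];b=env.read_camera("scene")["img"]
f=lambda i:cv2.resize(i[165:220,215:285],(400,314),interpolation=cv2.INTER_CUBIC)
cv2.imwrite("pics/l1.png",np.hstack([f(a),f(b)]))
E
```

```text
t: 3.32
eef_pos: [469.5, 78.8, 105.3]
tcp_rot: [3.142, 0.0, -2.869]
ft_force: [-0.2, -0.3, -2.2]
opening: 0.629
grip_force: 30.0
```

View pics/l1.png

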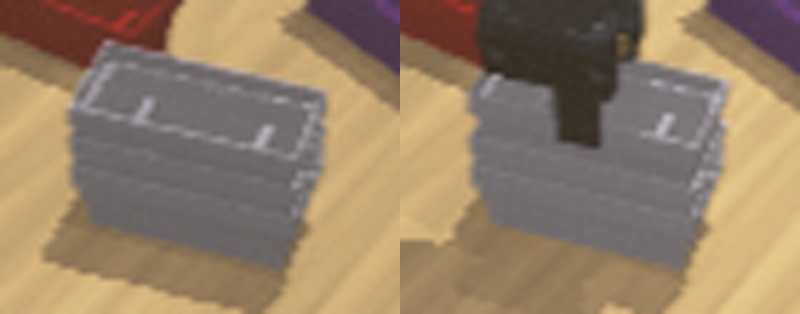

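In the lifted picture the top rim is about 10 px higher at the left corner, going from y≈105 to 95. The second and third rims (y≈137 and 170) have not moved, so only the top tray is coming up.

```bash
python3 -m crank '[[0,0,-5,0,50],[0,0,-10,0,50],[0,0,-16,0,50],[0,0,-24,0,50],[0,0,-32,0,50],[0,0,-42,0,50],[0,0,-52,0,50],[0,0,-62,0,50],[0,0,-72,0,50],[0,0,-80,0,50]]'; python3 - <<'E'
from h import *
import pickle
a=pickle.load(open("a.pkl","rb"))["scene"]["img"];b=env.read_camera("scene")["img"]
f=lambda i:cv2.resize(i[140:220,210:290],(400,400),interpolation=cv2.INTER_CUBIC)
cv2.imwrite("pics/l2.png",np.hstack([f(a),f(b)]))
go(572.8,-249.8,185,-18)
E
```

```text
t: 4.2
eef_pos: [469.5, 78.7, 186.7]
tcp_rot: [-3.141, 0.001, -2.869]
ft_force: [0.6, -0.2, -1.5]
opening: 0.627
grip_force: 30.0
t 4.25 pos [470.   78.8 187.8] yaw -164.4 -> shift [ -10.5 -344.1    3. ] turn 33.6
```

View pics/l2.png

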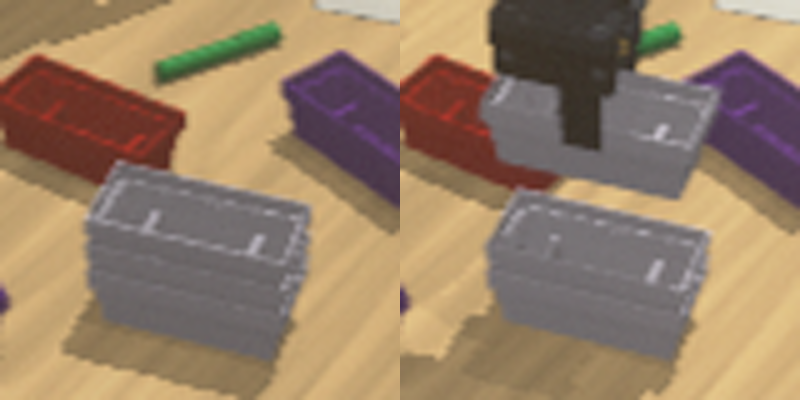

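The top tray hangs level at (600,130), and the second tray still sits in the stack at (600,270). I carry it over.

```bash
python3 -m crank '[[0,-8,0,0,50],[-1,-24,0,3,50],[-2,-48,0,7,50],[-3,-76,0,11,50],[-4,-106,0,15,50],[-5,-136,0,19,50],[-5,-166,0,23,50],[-6,-196,0,27,50],[-7,-226,0,31,50],[-8,-256,0,34,50]]' && python3 -m crank '[[0,0,0,0,50]]'; python3 -c "
from h import *
go(572.8,-249.8,185,-18)"
```

```text
t: 5.08
eef_pos: [546.0, -167.7, 184.6]
tcp_rot: [3.141, -0.001, 2.817]
ft_force: [0.7, 0.4, -1.5]
opening: 0.63
grip_force: 30.0
t: 5.17
eef_pos: [547.1, -170.6, 184.4]
tcp_rot: [-3.141, 0.001, 2.815]
ft_force: [-0.5, 0.1, -2.7]
opening: 0.63
grip_force: 30.0
t 5.17 pos [ 547.1 -170.6  184.4] yaw 161.3 -> shift [-49.7 -66.8  -0.5] turn -0.7
```

```bash
python3 -m crank '[[-10,-14,0,0,50],[-24,-32,0,-1,50],[-38,-51,0,-1,50],[-47,-63,0,-1,50],[-50,-67,0,-1,50],[-50,-67,10,-1,50],[-50,-67,30,-1,50],[-50,-67,55,-1,50],[-50,-67,75,-1,50],[-50,-67,90,-1,50]]' && python3 -m crank '[[0,0,10,0,50],[0,0,20,0,50],[0,0,26,0,50],[0,0,30,0,50],[0,0,30,0,50]]'; python3 -c "
from h import *
go(572.8,-249.8,57.6,-18)
cv2.imwrite('pics/p1.png',cv2.resize(env.read_camera('scene')['img'][210:384,130:302],(600,600)))"
```

```text
t: 6.0
eef_pos: [571.3, -243.5, 92.7]
tcp_rot: [3.141, -0.003, 2.839]
ft_force: [0.9, -1.1, -2.2]
opening: 0.63
grip_force: 30.0
t: 6.42
eef_pos: [572.3, -244.8, 64.8]
tcp_rot: [3.141, -0.0, 2.838]
ft_force: [0.2, -0.1, -0.7]
opening: 0.628
grip_force: 30.0
t 6.42 pos [ 572.3 -244.8   64.8] yaw 162.6 -> shift [-2.  -4.6  7.2] turn 0.6
```

View pics/p1.png

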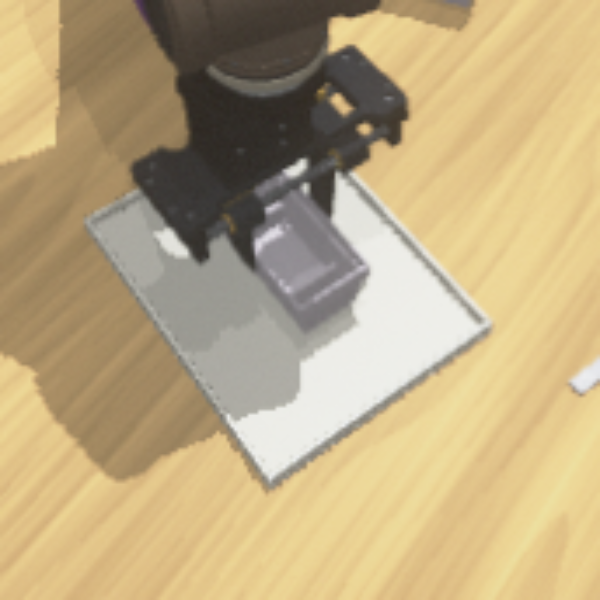

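The tray hangs level just above the white tray's middle, around (305,260), and lines up with its long side. I shift 4 mm and lower it slowly.

```bash
python3 -m crank '[[-2,-4,1,0,50],[-2,-4,3,0,50],[-2,-4,5,0,50],[-2,-4,6,0,50],[-2,-4,7,0,50],[-2,-4,7,0,50],[-2,-4,7,0,50]]'
```

```text
t: 7.05
eef_pos: [573.1, -249.4, 58.2]
tcp_rot: [3.141, -0.0, 2.838]
ft_force: [-0.6, -0.3, -2.5]
opening: 0.629
grip_force: 30.0
```

Force is still −2.5 N, so the tray has not touched down. I keep lowering in 0.5 mm steps.

```bash
python3 -m crank '[[0,0,0.5,0,50],[0,0,1,0,50],[0,0,1,0,50],[0,0,1,0,50]]'
```

```text
t: 7.38
eef_pos: [573.2, -249.5, 57.8]
tcp_rot: [3.142, 0.0, 2.838]
ft_force: [-0.9, 0.2, 5.2]
opening: 0.63
grip_force: 30.0
```

The force has risen to +5 N, so the tray is down. I open the fingers and retreat straight up.

```bash
python3 -m crank '[[0,0,0,0,62],[0,0,0,0,68],[0,0,0,0,80],[0,0,0,0,95],[0,0,0,0,95],[0,0,-5,0,95],[0,0,-15,0,95],[0,0,-40,0,95],[0,0,-75,0,95],[0,0,-110,0,95]]' && python3 -m crank '[[0,0,-40,0,95],[0,0,-80,0,95],[0,0,-80,0,95],[0,0,-80,0,95]]'; python3 - <<'E'
from h import *
c=env.read_camera("scene");w=env.read_camera("wrist")["img"]
cv2.imwrite("pics/f1.png",np.hstack([cv2.resize(c["img"][140:384,130:362],(400,420)),cv2.resize(w,(400,420))]))
E
```

```text
t: 8.22
eef_pos: [572.8, -249.3, 168.9]
tcp_rot: [3.141, -0.001, 2.838]
ft_force: [0.8, -0.8, 0.8]
opening: 0.999
grip_force: 0.0
t: 8.55
eef_pos: [573.5, -249.6, 250.5]
tcp_rot: [-3.141, 0.005, 2.838]
ft_force: [0.5, 0.1, -0.8]
opening: 1.0
grip_force: 0.0
```

View pics/f1.png

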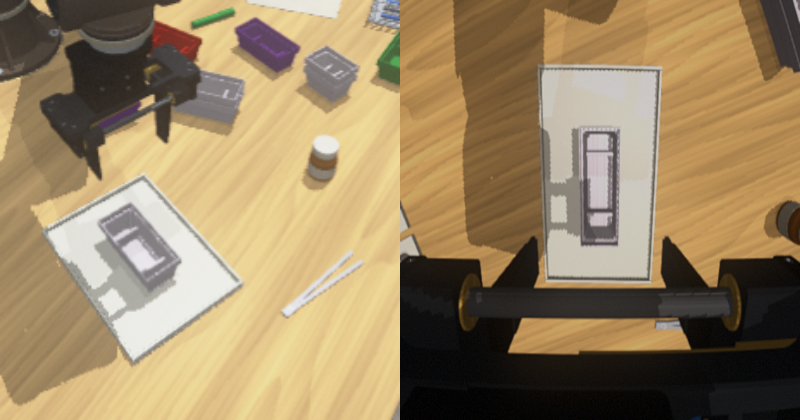

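The tray stands upright and centred: in the wrist view it spans x 580–618 inside the white tray's 540–660, parallel to its long side. The fingers are clear, and the other stacks have not moved.

```bash
python3 -c "
from cell import env
print(env.job_done())"
```

```text
the job is handed in; nothing more can be done
None
```

I lifted only the top long tray off its stack, set it down upright in the middle of the white tray along its long side, let go and handed the job in. No verdict came back, but the last pictures showed it centred and both stacks where they stood.

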